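Put away the chromatography bench after a column change

ROBOT

A 7-joint arm with a two-finger parallel gripper is mounted at the origin on the work surface. World frame = base frame: x ahead of the robot, y to its left, z up, the work surface at z = 0. Lengths are in mm, angles in rad, forces in N, time in s.
With the tool pointing down it reaches from about 400 to 850 mm from the base axis. Payload 6.9 kg.
Tool frame: the origin (TCP) lies between the finger pads; the fingertips stand 25 mm ahead of it and the grasp point (between the pads) lies 6 mm ahead of it; z points along the fingers, y is the line along which they close (so a half turn about z gives the same grasp; the last joint's range is limited). The gripper opens to 85 mm and grips with 20 to 120 N. Pads are 22 mm wide; open, the fingers measure 114 mm over their backs; the gripper's body (76 mm by 85 mm) begins 54 mm behind the grasp point. The pads swing forward as they close: fully open they stand 13 mm farther back than shut.
Start: joints at [1.331, 0.507, -0.238, 1.5, 0.126, 1.149, -0.155], TCP at [211.814, -588.003, 256.275] pointing down, gripper open.
Joint ranges: [-3.08, 3.08], [-0.24, 2.05], [-1.43, 1.35], [0, 2.5], [-1.52, 4.66], [0.17, 1.96], [-2.89, 2.89]. Speed limits (rad/s): [2.39, 2.39, 3.14, 3.14, 3.14, 3.14, 3.14].

INTERFACE

Orientations are given as a 3x3 rotation matrix whose columns are the frame's x, y, z axes.
In Python, from bench import bot, eyes, ticket gives the robot as it stands.
- The arm moves only by the tool send_rows, never from a script. Its argument "plan" is text: rows parted by semicolons, each of 7 numbers parted by spaces: the gripper command: -1 is shut, 1 is fully open, values between are in proportion, then the shift along the tool's x, y, z in mm, then the turn, a rotation vector about the tool's x, y, z in rad. In form: gripper tx ty tz ax ay az; .... A call has 1 to 20 rows; each row is the pose to reach, as a shift and turn from the pose commanded when the call began, along the tool's axes at that moment; what a row does not reach only later rows make up. A row lasts 1/12 s, in which the tool goes at most 41.7 mm and 7.16 degrees, less where a joint would pass 70% of its speed; a pose out of reach is approached as far as the arm can. A call with a gripper value outside its range is refused whole. The fingers move at their own pace and stop on an object; "squeeze" is the grip in N (left out, the last holds). Time passes only in rows, so rows that repeat a pose let the fingers close. It gives the time, the measured TCP pose, the force, the opening and the grip force at its end, in the units of the state.
- bot.get_obs(): the state, without advancing time (a new reading comes with each control period).
- eyes.snapshot(name): name is "scene" or "side" or "wrist"; returns the picture (420x560x3 uint8, red, green, blue); there is no depth.
- eyes.camera_model(name): a dict with "vertical_fov" (degrees; the focal length in pixels is half the picture's height over the tangent of half this angle, whatever the lens; pixels are square), "cx", "cy" (the principal point, pixels), "rvec" (rotation vector, rad) and "tvec" (3), from world to camera coordinates, as OpenCV has them. Camera axes: x right, y down, z forward; pixel columns grow to the right and rows downward; lengths in mm; the calibration is good to about 2 mm. A picture is of the moment at which its call begins: read the wrist's pose just before it. camera_model takes no time and is no camera call; for the wrist camera it gives the pose at the moment of the call.
- ticket.finish_job(): hands the job in; it is judged then, once.
The state is a dict: "clock": time; "joints": joint angles; "qd": joint speeds; "effort": joint torques, N m; "position": TCP position; "ee_rot": TCP orientation; "contact_force": force on the tool from outside, world axes, zero at the start; "wrist_torque": the same for the moment, N m; "gripper_width": opening from 0.0 (shut) to 1.0 (fully open); "grasp_force": force on a finger pad.
Only numpy, scipy, OpenCV 4.12 (cv2) and the standard library are available. Lean on these libraries where they do the work, as an engineer would, in place of code of your own. Each camera call takes 0.05 s, during which the arm holds its last target. There are 200 camera calls.

TASK

Clear up after the column change: stand both brown amber-glass vials upright in the blue tray and the clear-glass vial upright in the white tray, whatever their caps, and lay the steel column and the spanner each flat in the foam block cut to its shape, fully down in the cavity. Do not knock any vial over, and leave the glass beaker where it stands.

Things in the scene. Friction and masses are not known exactly. Their poses are not given: they have to be found in the camera images.
- amber_white_center (a point): Brown amber-glass sample vial with a white screw cap: glass body 28 mm in diameter and 40 mm high, shoulder to 46 mm, cap 25 mm in diameter on top, 58 mm tall overall, about 35 g. Origin at its centre, half-way up (29 mm above its foot), z axis up. Starts standing upright on the bench.
- amber_red_center (a point): Brown amber-glass sample vial with a red screw cap: glass body 28 mm in diameter and 40 mm high, shoulder to 46 mm, cap 25 mm in diameter on top, 58 mm tall overall, about 35 g. Origin at its centre, half-way up (29 mm above its foot), z axis up. Starts standing upright on the bench.
- clear_vial_center (a point): Pale clear-glass sample vial with a green screw cap: glass body 28 mm in diameter and 40 mm high, shoulder to 46 mm, cap 25 mm in diameter on top, 58 mm tall overall, about 35 g. Origin at its centre, half-way up (29 mm above its foot), z axis up. Starts standing upright on the bench.
- column_center (a point): Steel chromatography column lying flat, 110 mm long: tube 11 mm in diameter with a green band at mid-length, and at each end a hexagonal fitting 22 mm long, 17 mm across flats (20 mm across corners), on which it rests, axis 8.5 mm up. About 80 g. Origin at its centre, x along the tube, z up; ends alike.
- spanner_center (a point): Small light-grey steel combination spanner lying flat, 8 mm thick, about 60 g: straight handle 11 mm wide; at +x the open jaw, 33 mm wide, from 24 to 50 mm from the origin; at -x a round ring end 18 mm in diameter, to 42 mm from the origin. Origin at mid-handle, half-way up (4 mm up), x along the handle towards the open jaw, z up.
- blue_tray: Blue open plastic tray fixed to the bench, for the amber vials: 130 mm (x) by 90 mm (y) outside, 24 mm high, walls and floor 4 mm thick (inside 122 by 82 mm). Origin: centre of its underside on the bench, x along its long side, z up.
- white_tray: White open plastic tray fixed to the bench, for the clear vial: 130 mm (x) by 90 mm (y) outside, 24 mm high, walls and floor 4 mm thick (inside 122 by 82 mm). Origin: centre of its underside on the bench, x along its long side, z up.
- column_foam: Fixed grey foam block, yellow cavity, 140 (x) x 84 (y) x 18 mm high. Straight cavity for the column, 119 (x) x 28 mm (y), centred, 12 mm deep, floor 6 mm above the bench. A 44 mm wide finger channel of the same depth crosses the block along y (|x| < 22 mm). Origin: centre of underside, on the bench; z up.
- spanner_foam: Fixed grey foam block, yellow cavity, 140 (x) x 84 (y) x 18 mm high. Spanner-shaped cavity: jaw pocket at +x, 42 mm wide, to x = 55 mm; ring pocket at -x, 26 mm wide, to x = -47 mm; the spanner's origin goes over the block's; 12 mm deep, floor 6 mm above the bench. A 44 mm wide finger channel of the same depth crosses the block along y (|x| < 22 mm). Origin: centre of underside, on the bench; z up.
- beaker: Small glass beaker, 48 mm in diameter and 52 mm tall, standing among the things; not to be moved. Origin: centre of its underside, z up.
There are look-alikes about, which are no part of the job. What is shaped like the part that bears amber_white_center but purple is not meant. What is shaped like the part that bears column_center but purple is not meant.

How it is judged:
By the outcome, as a careful person would: the job done as asked, in the order asked, and still so for the second after the job is handed in, with the robot touching nothing.
It also fails if it takes over 118 s, if anything falls off the work surface, if the arm or the gripper's body presses on something with over 40 N, if the wrist force passes 120 N, or if a joint passes its speed limit or range.

## Working session

There is one attempt and no reset: what is moved stays moved. The work goes in short steps, Python scripts to look and compute and a tool call to move; the robot and the scene stay as the last step left them, time stands still between calls to the robot, and variables do not carry over. Pictures are saved under pics/ and viewed, at most 14 in all, crops included, and the job is handed in when it is done.

Besides the shell and the picture viewer there is one more tool, called after ">>>" as name(argument=value, ...) on one line, values as JSON. send_rows: Moves the arm, as the interface text tells. Its arguments: {"type":"object","properties":{"plan":{"type":"string"},"squeeze":{"type":"number"}},"required":["plan"]}

```bash
mkdir -p pics; ls; cat > h.py <<'E'
import numpy as np,cv2
from bench import bot,eyes,ticket
def cam(n):
    m=eyes.camera_model(n);f=210/np.tan(np.radians(m["vertical_fov"])/2)
    K=np.array([[f,0,m["cx"]],[0,f,m["cy"]],[0,0,1]]);R=cv2.Rodrigues(np.array(m["rvec"],float))[0];return K,R,np.array(m["tvec"],float).ravel()
def px2w(n,u,v,z,c=None):
    K,R,t=c or cam(n);d=R.T@np.linalg.inv(K)@[u,v,1];o=-R.T@t
    return o+d*(z-o[2])/d[2]
def snap(n,f,s=1,crop=None):
    im=eyes.snapshot(n)[:,:,::-1]
    if crop: a,b,c,d=crop;im=im[b:d,a:c]
    cv2.imwrite("pics/"+f,cv2.resize(im,None,fx=s,fy=s,interpolation=cv2.INTER_CUBIC))
E
python3 - <<'E'
from h import *
o=bot.get_obs();print(o)
for n in("scene","side","wrist"):
    snap(n,n+"0.png",1.42);print(n,eyes.camera_model(n))
E
```

```text
pics
{'clock': 0.0, 'joints': array([ 1.33049726,  0.50834951, -0.23751325,  1.50115071,  0.12568983,
        1.14889831, -0.15480318]), 'qd': array([-0.00087247, -0.00071629,  0.00029196,  0.00025715, -0.00037646,
        0.00054815, -0.00170509]), 'effort': array([ 5.56858013e-04, -6.20602870e+01, -2.18627438e+00, -2.49653363e+01,
        1.27289345e-02,  1.20078411e-02, -2.13812780e-05]), 'position': array([ 211.60867518, -587.5909545 ,  255.41581243]), 'ee_rot': array([[ 9.40804250e-01,  3.38949772e-01, -6.44829239e-04],
       [ 3.38950384e-01, -9.40802715e-01,  1.69990113e-03],
       [-3.04759966e-05, -1.81783933e-03, -9.99998347e-01]]), 'contact_force': array([-0.25747408, -0.13139849,  0.32361894]), 'wrist_torque': array([-0.01261588,  0.0092688 , -0.04354848]), 'grasp_force': 0.0, 'gripper_width': 0.9995013524453789}
scene {'vertical_fov': 55.49277161882246, 'cx': 273.3827315301861, 'cy': 209.47509993929577, 'rvec': array([ 1.07639535,  2.2981593 , -1.13615971]), 'tvec': array([ 330.57793332, -130.26202086, 1190.9733186 ])}
side {'vertical_fov': 50.089610097163764, 'cx': 277.7423275014296, 'cy': 216.38090139547177, 'rvec': array([ 2.00975911, -0.74431188,  0.42643034]), 'tvec': array([-364.63582692,  153.93818236, 1151.69892734])}
wrist {'vertical_fov': 71.14943255746462, 'cx': 278.0559031540311, 'cy': 215.81276362961643, 'rvec': array([-2.35813942,  1.65658034,  0.25550694]), 'tvec': array([-622.88702333,  -37.85575241,  379.58968689])}
```

View pics/scene0.png

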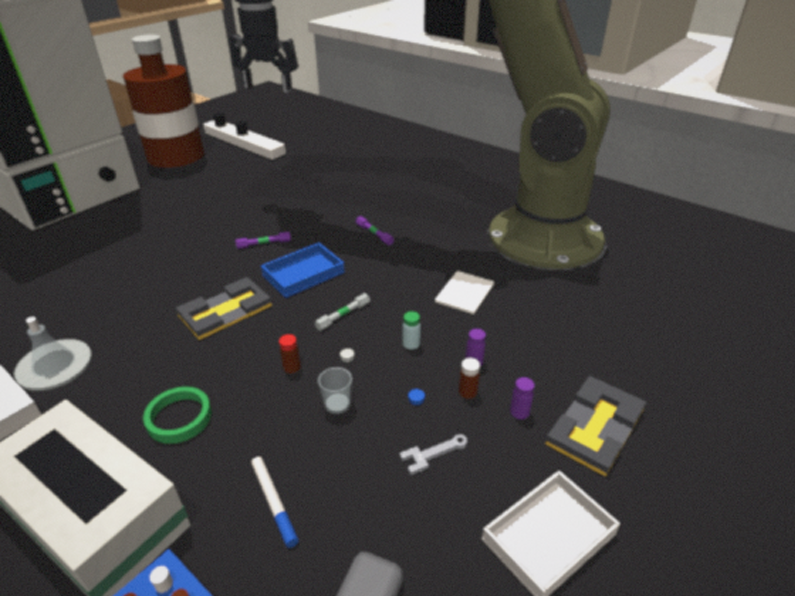

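View pics/side0.png

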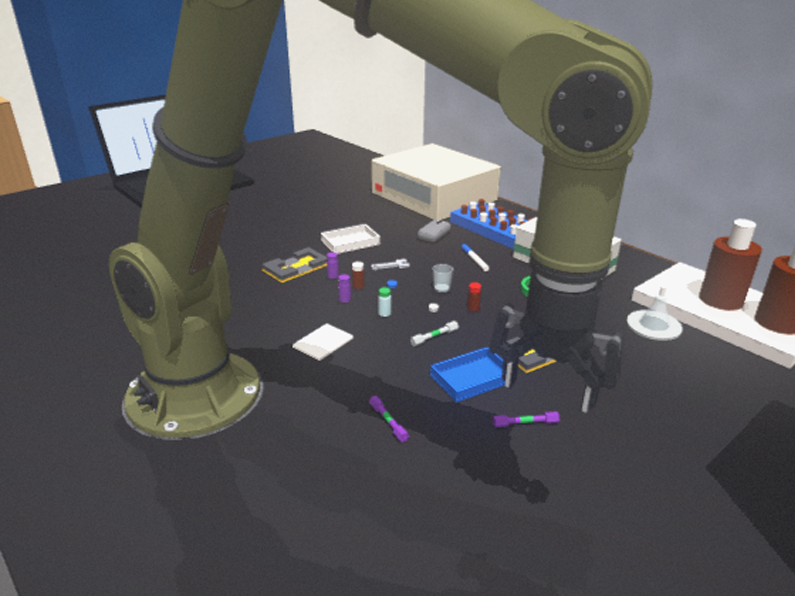

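Scene picture (795 px wide): amber-red vial (289,355), amber-white vial (469,380), clear green-cap vial (411,330), steel column (343,311), spanner (434,453), blue tray (303,269), white tray (551,532), column foam (224,307), spanner foam (597,424), beaker (336,392). 
Could be mistaken: purple vials (477,345) and (522,398), purple columns (263,240) and (375,230), white pad (465,292), loose caps (347,355) and (416,397), and the blue rack with vials (160,580). I choose by body colour.

```bash
python3 - <<'E'
from h import *
cs=cam("scene");cd=cam("side")
S={'red':((289,341),(474,287),58),'white':((471,366),(358,266),58),'clear':((411,317),(384,293),58),'purp1':((477,334),(345,279),58),'purp2':((524,383),(333,256),58),
'colA':((322,322),(417,337),9),'colB':((363,300),(452,326),9),'spJaw':((412,458),(377,266),4),'spRing':((460,440),(405,264),4),
'beakrim':((335,378),(443,267),52),
}
for k,(a,b,z) in S.items():
    print(k,px2w(0,a[0]/1.42,a[1]/1.42,z,cs).round(0),px2w(0,b[0]/1.42,b[1]/1.42,z,cd).round(0))
q={'blue':[(262,265),(320,245),(344,266),(287,291,)],'white':[(483,532),(559,473),(619,525),(545,594)],}
for k,v in q.items():
    p=[px2w(0,x/1.42,y/1.42,24 if k in('blue','white') else 18,cs)[:2].round(0) for x,y in v];print(k,p,np.mean(p,0))
q={'cf':[(178,312),(239,280),(271,302),(201,332)],'sf':[(547,436),(592,377),(646,404),(606,466)]}
for k,v in q.items():
    p=[px2w(0,x/1.42,y/1.42,18,cs)[:2].round(0) for x,y in v];print(k,p,np.mean(p,0))
im=eyes.snapshot("scene")[:,:,::-1]
cv2.imwrite("pics/crop.png",cv2.resize(im[150:345,110:470],None,fx=2.2,fy=2.2,interpolation=2))
E
```

```text
red [ 604. -117.   58.] [ 595. -130.   58.]
white [475. 124.  58.] [465. 108.  58.]
clear [444. -10.  58.] [431. -25.  58.]
purp1 [412.  93.  58.] [405.  78.  58.]
purp2 [457. 199.  58.] [452. 186.  58.]
colA [ 503. -155.    9.] [ 422. -140.    9.]
colB [ 414. -142.    9.] [ 505. -157.    9.]
spJaw [620. 132.   4.] [564. 161.   4.]
spRing [555. 164.   4.] [624. 125.   4.]
beakrim [611. -14.  52.] [618. -12.  52.]
blue [array([ 469., -350.]), array([ 350., -314.]), array([ 373., -226.]), array([ 494., -251.])] [ 421.5  -285.25]
white [array([659., 266.]), array([533., 296.]), array([553., 381.]), array([676., 353.])] [605.25 324.  ]
cf [array([ 649., -358.]), array([ 523., -352.]), array([ 529., -255.]), array([ 655., -283.])] [ 589. -312.]
sf [array([486., 256.]), array([345., 255.]), array([347., 336.]), array([481., 336.])] [414.75 295.75]
```

View pics/crop.png

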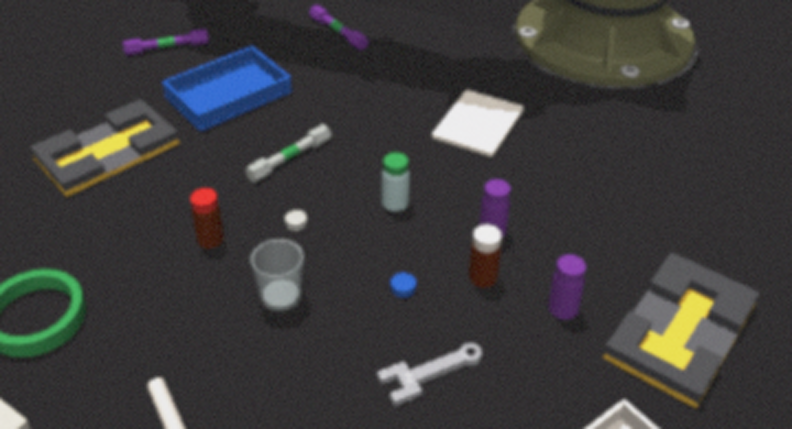

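The crop confirms the choice: brown bodies with red (205,215) and white (486,255) caps, pale glass with a green cap (396,180), and a steel column (288,150). The purple look-alikes are clearly distinct. Next is a closer look from above.

```bash
cat >> h.py <<'E'
def rel(x,y,z,yaw=None):
    "shift and turn in tool axes to world target, yaw of tool x in deg (tool pointing down)"
    from scipy.spatial.transform import Rotation as Ro
    o=bot.get_obs();R=o["ee_rot"];d=R.T@(np.array([x,y,z])-o["position"])
    yw=np.degrees(np.arctan2(R[1,0],R[0,0]))
    c,s=np.cos(np.radians(yaw if yaw is not None else yw)),np.sin(np.radians(yaw if yaw is not None else yw))
    T=np.array([[c,s,0],[s,-c,0],[0,0,-1]])
    r=Ro.from_matrix(R.T@T).as_rotvec()
    print("to",(x,y,z,yaw),"rel",d.round(1),r.round(3),"| now",o["position"].round(1),"yaw",yw.round(1),"t",round(o["clock"],2))
E
python3 - <<'E'
from h import *
K,R,t=cam("wrist");o=bot.get_obs();print(o["ee_rot"].T@(-R.T@t-o["position"]),o["ee_rot"].T@R.T)
rel(460,-60,340,0)
E
```

```text
[  77.86048444   -1.59038661 -117.23483065] [[ 7.53487250e-05 -9.53945809e-01 -2.99978980e-01]
 [ 9.99999924e-01 -4.25893115e-05  3.86615804e-04]
 [-3.81586424e-04 -2.99978986e-01  9.53945733e-01]]
to (460, -60, 340, 0) rel [ 412.5 -412.5  -83.8] [-0.001  0.     0.346] | now [ 211.7 -587.8  255.8] yaw 19.8 t 0.2
```

>>> send_rows(plan="1 30 -30 -20 0 0 0.1; 1 60 -60 -40 0 0 0.2;1 90 -90 -60 0 0 0.3;1 120 -120 -60 0 0 0.346;1 150 -150 -60 0 0 0.346;1 180 -180 -60 0 0 0.346;1 210 -210 -60 0 0 0.346;1 240 -240 -60 0 0 0.346;1 270 -270 -60 0 0 0.346;1 300 -300 -60 0 0 0.346;1 330 -330 -60 0 0 0.346;1 360 -360 -60 0 0 0.346;1 385 -385 -60 0 0 0.346;1 405 -405 -60 0 0 0.346;1 412 -412 -60 0 0 0.346;1 412 -412 -60 0 0 0.346;1 412 -412 -60 0 0 0.346;1 412 -412 -60 0 0 0.346")

```text
clock: 1.7
position: [459.3, -62.0, 316.1]
ee_rot: [[1.0, -0.002, -0.001], [-0.002, -1.0, -0.001], [-0.001, 0.001, -1.0]]
contact_force: [-0.3, -0.9, 0.1]
gripper_width: 0.998
grasp_force: 0.0
```

```bash
python3 - <<'E'
from h import *
o=bot.get_obs();print(o["position"],o["clock"],o["joints"].round(2))
np.save("w1.npy",np.array(cam("wrist"),dtype=object),allow_pickle=True);snap("wrist","w1.png",1.42)
E
```

```text
[459.28042051 -61.98766516 316.0753655 ] 1.7 [ 0.44  0.22 -0.45  1.8   0.1   1.15 -1.62]Traceback (most recent call last):
  File "<stdin>", line 3, in <module>
ValueError: could not broadcast input array from shape (3,3) into shape (3,)
```

```bash
python3 - <<'E'
from h import *
import pickle
pickle.dump(cam("wrist"),open("w1.pkl","wb"));snap("wrist","w1.png",1.42)
E
```

```text
(no output)
```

View pics/w1.png

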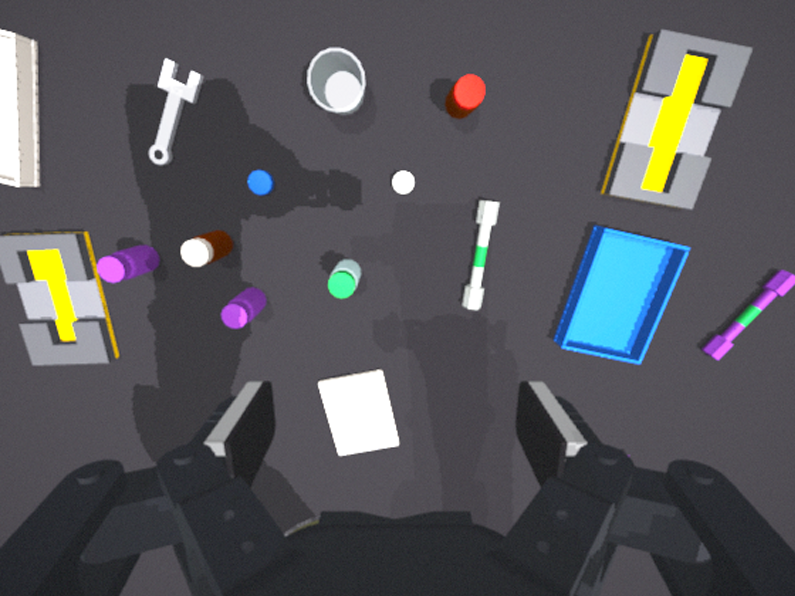

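Wrist view: white cap (195,252), green cap (341,286), red cap (471,89), column band (480,257) with ends (488,202) and (472,308). Spanner ring (159,155), jaw (183,82). Blue tray rim corners (598,227), (689,246), (640,363), (556,343). Column cavity ends (696,57) and (653,190), spanner cavity (44,252) to (67,340).

```bash
python3 - <<'E'
from h import *
import pickle
c=pickle.load(open("w1.pkl","rb"))
P=lambda x,y,z:px2w(0,x/1.42,y/1.42,z,c)[:2]
for k,x,y,z in [('red',471,89,58),('white',195,252,58),('clear',341,286,58),('purp1',235,316,58),('purp2',110,269,58),('beaker',336,78,52),('beakbase',343,90,0)]:print(k,P(x,y,z).round(1))
def ln(n,a,b,z,b2=None):
    a=P(*a,z);b=P(*b,z);d=b-a;print(n,a.round(1),b.round(1),'mid',((a+b)/2).round(1),'len',np.hypot(*d).round(1),'ang',np.degrees(np.arctan2(d[1],d[0])).round(1))
ln('column',(472,308),(488,202),9);print('band',P(480,257,12).round(1))
ln('spanner ring->jaw',(159,155),(183,70),6)
ln('colfoam cav',(653,190),(696,57),6)
ln('spfoam cav',(67,340),(44,252),6)
b=np.array([P(*p,24) for p in [(598,227),(689,246),(640,363),(556,343)]]);print('blue',b.round(0),b.mean(0).round(1))
ln('blue long',(556,343),(598,227),24);ln('blue long2',(640,363),(689,246),24)
ln('blue short',(556,343),(640,363),24)
E
```

```text
red [ 603.1 -122.5]
white [470.5 120.5]
clear [438.4 -10.4]
purp1 [409.2  91.4]
purp2 [454.9 200.7]
beaker [612.4 -12.6]
beakbase [612.7 -12.3]
column [ 401.  -142.9] [ 511.1 -152.8] mid [ 456.  -147.9] len 110.5 ang -5.1
band [ 456.7 -147.5]
spanner ring->jaw [555.4 166.5] [628.2 132.1] mid [591.8 149.3] len 80.5 ang -25.3
colfoam cav [ 522.1 -315.8] [ 638.1 -333.4] mid [ 580.1 -324.6] len 117.3 ang -8.6
spfoam cav [364.  300.5] [461.6 301. ] mid [412.8 300.8] len 97.6 ang 0.3
blue [[ 488. -258.]
 [ 470. -350.]
 [ 343. -324.]
 [ 367. -231.]] [ 416.9 -290.9]
blue long [ 366.7 -231.1] [ 488.2 -258. ] mid [ 427.5 -244.5] len 124.4 ang -12.5
blue long2 [ 343.3 -324.2] [ 469.5 -350.4] mid [ 406.4 -337.3] len 128.9 ang -11.7
blue short [ 366.7 -231.1] [ 343.3 -324.2] mid [ 355.  -277.6] len 96.0 ang -104.1
```

```bash
python3 - <<'E'
from h import *
rel(470.5,120.5,38,62)
E
```

```text
to (470.5, 120.5, 38, 62) rel [  11. -183.  278.] [ 0.000e+00  1.000e-03 -1.085e+00] | now [459.2 -62.3 316.1] yaw -0.2 t 1.75
```

>>> send_rows(plan="0.3 2 -30 20 0 0 -0.12;0.3 4 -60 50 0 0 -0.24;0.3 6 -90 80 0 0 -0.36;0.3 8 -120 110 0 0 -0.48;0.3 10 -150 140 0 0 -0.6;0.3 11 -173 165 0 0 -0.72;0.3 11 -183 185 0 0 -0.84;0.3 11 -183 195 0 0 -0.96;0.3 11 -183 200 0 0 -1.085;0.3 11 -183 205 0 0 -1.085;0.3 11 -183 215 0 0 -1.085;0.3 11 -183 235 0 0 -1.085;0.3 11 -183 255 0 0 -1.085;0.3 11 -183 270 0 0 -1.085;0.3 11 -183 278 0 0 -1.085;0.3 11 -183 278 0 0 -1.085;0.3 11 -183 278 0 0 -1.085")

```text
clock: 3.17
position: [471.0, 122.0, 38.4]
ee_rot: [[0.469, 0.883, -0.0], [0.883, -0.469, -0.0], [-0.0, 0.0, -1.0]]
contact_force: [0.2, 0.1, -0.1]
gripper_width: 0.648
grasp_force: 0.0
```

```bash
python3 - <<'E'
from h import *
rel(470.5,120.5,38,62)
snap("wrist","w2.png",1.2)
E
```

```text
to (470.5, 120.5, 38, 62) rel [-1.5  0.3  0.4] [0. 0. 0.] | now [471.  122.   38.4] yaw 62.0 t 3.17
```

View pics/w2.png

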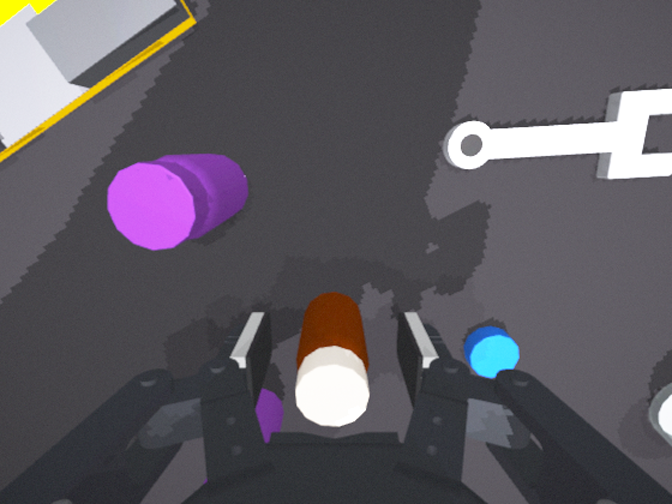

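The white-capped brown vial (332,385) is centred between the pads (250–420), and the purple ones stand clear. Close and lift.

>>> send_rows(plan="-1 0 0 0 0 0 0;-1 0 0 0 0 0 0;-1 0 0 0 0 0 0;-1 0 0 0 0 0 0;-1 0 0 0 0 0 0;-1 0 0 0 0 0 0;-1 0 0 -5 0 0 0;-1 0 0 -15 0 0 0;-1 0 0 -30 0 0 0;-1 0 0 -50 0 0 0;-1 0 0 -70 0 0 0;-1 0 0 -85 0 0 0;-1 0 0 -92 0 0 0;-1 0 0 -92 0 0 0", squeeze=35)

```text
clock: 4.38
position: [471.6, 122.5, 132.2]
ee_rot: [[0.468, 0.884, 0.003], [0.884, -0.468, 0.001], [0.002, 0.003, -1.0]]
contact_force: [-0.0, 0.1, -0.7]
gripper_width: 0.312
grasp_force: 34.5
```

```bash
python3 - <<'E'
from h import *
rel(446,-297.5,130,-12.5)
E
```

```text
to (446, -297.5, 130, -12.5) rel [-383.2  173.7    1.9] [ 1.000e-03 -3.000e-03  1.302e+00] | now [471.6 122.5 132.2] yaw 62.1 t 4.38
```

>>> send_rows(plan="-1 -8 4 0 0 0 0.03;-1 -24 11 0 0 0 0.09;-1 -48 22 0 0 0 0.18;-1 -76 34 0 0 0 0.28;-1 -105 48 0 0 0 0.38;-1 -135 61 0 0 0 0.48;-1 -165 75 0 0 0 0.58;-1 -195 88 0 0 0 0.68;-1 -225 102 0 0 0 0.78;-1 -255 116 0 0 0 0.88;-1 -285 129 0 0 0 0.98;-1 -312 141 0 0 0 1.08;-1 -338 153 0 0 0 1.16;-1 -359 163 0 0 0 1.22;-1 -373 169 0 0 0 1.27;-1 -381 173 0 0 0 1.302;-1 -383 174 0 0 0 1.302;-1 -383 174 0 0 0 1.302;-1 -383 174 0 0 0 1.302")

```text
clock: 5.97
position: [446.0, -296.1, 130.1]
ee_rot: [[0.977, -0.213, -0.0], [-0.213, -0.977, 0.001], [-0.001, -0.001, -1.0]]
contact_force: [-0.2, 0.9, -0.8]
gripper_width: 0.313
grasp_force: 34.5
```

```bash
python3 - <<'E'
from h import *
rel(446,-297.5,43,-12.5)
snap("wrist","w3.png",1.2)
E
```

```text
to (446, -297.5, 43, -12.5) rel [ 0.3  1.5 87.1] [-0.001  0.001  0.004] | now [ 446.  -296.1  130.1] yaw -12.3 t 5.97
```

View pics/w3.png

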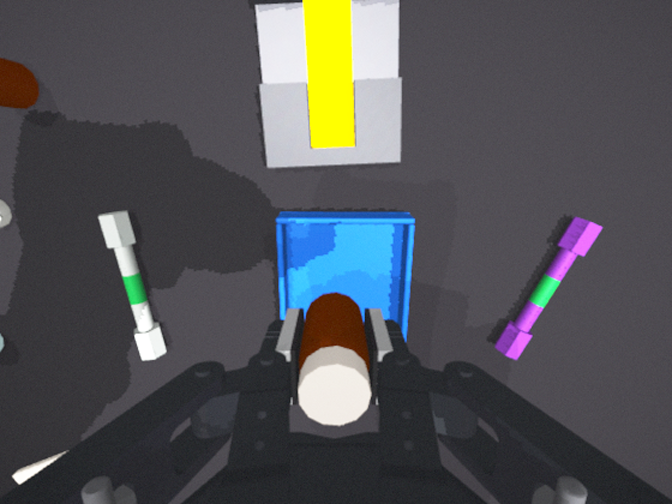

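The tray rim's far corners (276,213) and (415,213) look about 7 mm right of the tool axis; measure it.

```bash
python3 - <<'E'
from h import *
c=cam("wrist")
P=lambda x,y,z:px2w(0,x/1.2,y/1.2,z,c)[:2]
a=P(277,214,24);b=P(414,214,24);d=b-a
print(a,b,np.hypot(*d),np.degrees(np.arctan2(d[1],d[0]))+90)
# left rim edge lower visible pts
l=P(278,300,24);print(l,np.degrees(np.arctan2(*(a-l)[::-1])))
ax=np.array([d[1],-d[0]])/np.hypot(*d); ax=-ax
ctr=(a+b)/2-65*ax;print('ax',ax,'ctr',ctr,'slots',ctr+30*ax,ctr-30*ax)
# foam cavity near end, top corners
a=P(260,85,18);e=P(267,166,18);f=P(401,162,18);print('foam near corners',e,f,np.hypot(*(f-e)),np.degrees(np.arctan2(*(f-e)[::-1]))+90)
g=P(311,148,6);h=P(355,147,6);print('cavity near end',g,h,(g+h)/2,np.hypot(*(h-g)))
E
```

```text
[ 490.12714683 -266.41413028] [ 471.51978031 -351.97148768] 87.55738400218716 -12.269851550441487
[ 432.15712409 -251.56211055] -14.37018304416206
ax [ 0.97715753 -0.21251625] ctr [ 417.30822389 -295.37925302] slots [ 446.62294989 -301.75474039] [ 387.99349788 -289.00376566]
foam near corners [ 520.10215942 -266.99286389] [ 504.56056457 -349.90597671] 84.35713039784477 -10.616575231928678
cavity near end [ 524.90166463 -295.87908241] [ 519.40184991 -324.10135335] [ 522.15175727 -309.99021788] 28.75316572561763
```

>>> send_rows(plan="-1 1 5 8 0 0 0;-1 1 5 25 0 0 0;-1 1 5 48 0 0 0;-1 1 5 66 0 0 0;-1 1 5 78 0 0 0;-1 1 5 84 0 0 0;-1 1 5 87 0 0 0;-1 1 5 87 0 0 0;-1 1 5 87 0 0 0;-0.1 1 5 87 0 0 0;-0.1 1 5 87 0 0 0;-0.1 1 5 87 0 0 0;-0.1 1 5 87 0 0 0;-0.1 1 5 82 0 0 0;-0.1 1 5 70 0 0 0;-0.1 1 5 50 0 0 0;-0.1 1 5 20 0 0 0;0.3 1 5 0 0 0 0;0.3 1 5 0 0 0 0")

```text
clock: 7.6
position: [447.6, -303.8, 134.6]
ee_rot: [[0.976, -0.216, 0.006], [-0.216, -0.976, -0.004], [0.006, 0.002, -1.0]]
contact_force: [0.3, -0.4, -0.2]
gripper_width: 0.655
grasp_force: 0.0
```

```bash
python3 - <<'E'
from h import *
rel(603,-122.5,38,10)
snap("wrist","w4.png",1.2)
E
```

```text
to (603, -122.5, 38, 10) rel [ 112.  -210.7   96.8] [ 0.004 -0.006 -0.392] | now [ 447.6 -303.8  134.6] yaw -12.5 t 7.6
```

View pics/w4.png

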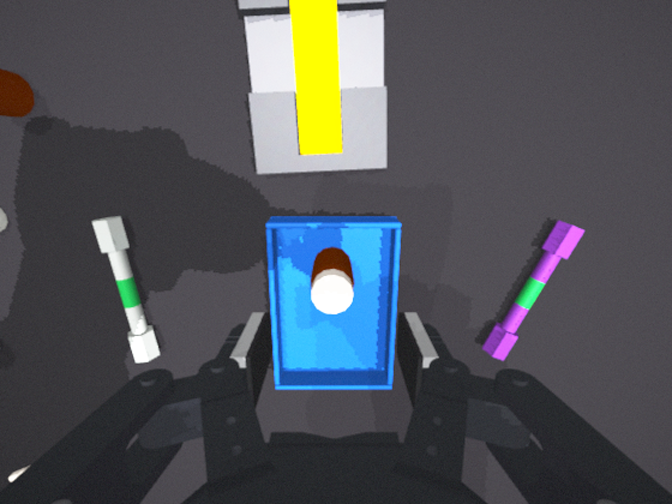

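The white-capped vial stands upright in the tray at (332,295), with the near half free. Now the red-capped one.

>>> send_rows(plan="0.3 6 -12 0 0 0 -0.04;0.3 20 -38 0 0 0 -0.12;0.3 36 -68 0 0 0 -0.2;0.3 52 -98 0 0 0 -0.28;0.3 68 -128 0 0 0 -0.36;0.3 84 -158 0 0 0 -0.392;0.3 98 -184 2 0 0 -0.392;0.3 108 -203 6 0 0 -0.392;0.3 112 -210 14 0 0 -0.392;0.3 112 -210 30 0 0 -0.392;0.3 112 -210 50 0 0 -0.392;0.3 112 -210 70 0 0 -0.392;0.3 112 -210 86 0 0 -0.392;0.3 112 -210 95 0 0 -0.392;0.3 112 -210 97 0 0 -0.392;0.3 112 -210 97 0 0 -0.392;0.3 112 -210 97 0 0 -0.392")

```text
clock: 9.07
position: [600.6, -121.8, 33.7]
ee_rot: [[0.985, 0.174, 0.0], [0.174, -0.985, 0.0], [0.0, 0.0, -1.0]]
contact_force: [-0.5, -0.1, -0.1]
gripper_width: 0.65
grasp_force: 0.0
```

```bash
python3 - <<'E'
from h import *
rel(603,-122.5,38,10)
snap("wrist","w5.png",1.0)
E
```

```text
to (603, -122.5, 38, 10) rel [ 2.3  1.1 -4.3] [ 0. -0.  0.] | now [ 600.6 -121.8   33.7] yaw 10.0 t 9.07
```

View pics/w5.png

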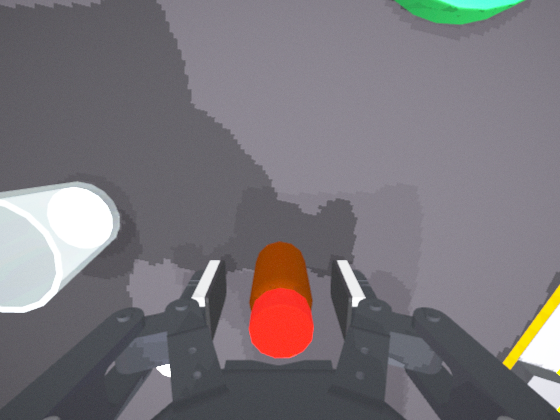

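The red-capped vial (282,323) is between the pads, and the beaker at left is clear. Adjust by 2–4 mm, grip and lift.

>>> send_rows(plan="0.3 2 1 -4 0 0 0;0.3 2 1 -4 0 0 0;-1 2 1 -4 0 0 0;-1 2 1 -4 0 0 0;-1 2 1 -4 0 0 0;-1 2 1 -4 0 0 0;-1 2 1 -4 0 0 0;-1 2 1 -4 0 0 0;-1 2 1 -9 0 0 0;-1 2 1 -20 0 0 0;-1 2 1 -38 0 0 0;-1 2 1 -60 0 0 0;-1 2 1 -80 0 0 0;-1 2 1 -92 0 0 0;-1 2 1 -96 0 0 0;-1 2 1 -96 0 0 0;-1 2 1 -96 0 0 0")

```text
clock: 10.53
position: [602.0, -122.6, 128.7]
ee_rot: [[0.985, 0.174, -0.001], [0.174, -0.985, -0.0], [-0.001, -0.0, -1.0]]
contact_force: [0.5, 0.5, -0.6]
gripper_width: 0.313
grasp_force: 34.5
```

```bash
python3 - <<'E'
from h import *
rel(387.5,-289,130,-12.5)
E
```

```text
to (387.5, -289, 130, -12.5) rel [-240.2  126.6   -1.1] [0.    0.001 0.393] | now [ 602.  -122.6  128.7] yaw 10.0 t 10.53
```

>>> send_rows(plan="-1 -8 4 0 0 0 0.02;-1 -24 13 0 0 0 0.05;-1 -48 25 0 0 0 0.09;-1 -74 39 0 0 0 0.14;-1 -100 53 0 0 0 0.19;-1 -128 67 0 0 0 0.24;-1 -156 82 0 0 0 0.28;-1 -182 96 0 0 0 0.32;-1 -206 109 0 0 0 0.36;-1 -224 118 0 0 0 0.38;-1 -235 124 0 0 0 0.393;-1 -240 127 0 0 0 0.393;-1 -240 127 0 0 0 0.393;-1 -240 127 0 0 0 0.393;-1 -240 127 0 0 0 0.393;-1 -240 127 0 0 0 0.393")

```text
clock: 11.87
position: [389.3, -288.3, 129.2]
ee_rot: [[0.977, -0.214, 0.001], [-0.214, -0.977, 0.0], [0.001, -0.001, -1.0]]
contact_force: [0.4, -0.1, -1.0]
gripper_width: 0.316
grasp_force: 34.5
```

```bash
python3 - <<'E'
from h import *
rel(387.5,-289,42.5,-12.5)
E
```

```text
to (387.5, -289, 42.5, -12.5) rel [-1.7  1.1 86.7] [-0.001 -0.001  0.002] | now [ 389.3 -288.3  129.2] yaw -12.4 t 11.87
```

>>> send_rows(plan="-1 -2 1 8 0 0 0;-1 -2 1 25 0 0 0;-1 -2 1 48 0 0 0;-1 -2 1 66 0 0 0;-1 -2 1 78 0 0 0;-1 -2 1 84 0 0 0;-1 -2 1 87 0 0 0;-1 -2 1 87 0 0 0;-1 -2 1 87 0 0 0;-0.1 -2 1 87 0 0 0;-0.1 -2 1 87 0 0 0;-0.1 -2 1 87 0 0 0;-0.1 -2 1 87 0 0 0;-0.1 -2 1 82 0 0 0;-0.1 -2 1 70 0 0 0;-0.1 -2 1 50 0 0 0;-0.1 -2 1 20 0 0 0;0.3 -2 1 0 0 0 0;0.3 -2 1 0 0 0 0;0.3 -2 1 0 0 0 0")

```text
clock: 13.53
position: [386.5, -290.3, 130.5]
ee_rot: [[0.976, -0.217, 0.002], [-0.217, -0.976, -0.002], [0.003, 0.001, -1.0]]
contact_force: [-0.1, 0.6, -1.1]
gripper_width: 0.649
grasp_force: 0.0
```

```bash
python3 - <<'E'
from h import *
rel(438.4,-10.4,38,0)
snap("wrist","w6.png",1.0)
E
```

```text
to (438.4, -10.4, 38, 0) rel [ -10.2 -284.6   92.1] [ 0.002 -0.002 -0.219] | now [ 386.5 -290.3  130.5] yaw -12.5 t 13.53
```

View pics/w6.png

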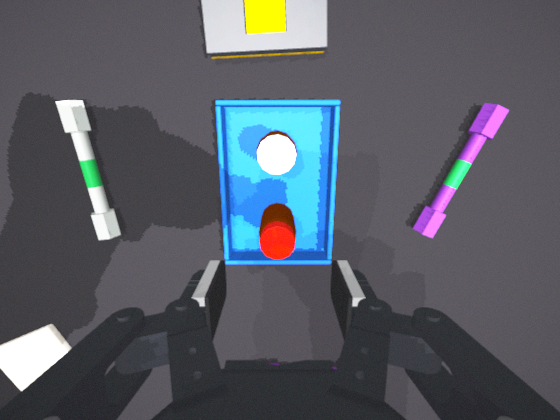

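Both amber vials stand in the blue tray, white cap at (277,153) and red at (277,240). Next the clear vial.

>>> send_rows(plan="0.3 0 -12 0 0 0 -0.02;0.3 -1 -36 0 0 0 -0.05;0.3 -2 -70 0 0 0 -0.1;0.3 -4 -105 0 0 0 -0.15;0.3 -5 -140 0 0 0 -0.2;0.3 -6 -175 0 0 0 -0.219;0.3 -8 -210 0 0 0 -0.219;0.3 -9 -242 0 0 0 -0.219;0.3 -10 -266 0 0 0 -0.219;0.3 -10 -279 2 0 0 -0.219;0.3 -10 -284 8 0 0 -0.219;0.3 -10 -285 22 0 0 -0.219;0.3 -10 -285 42 0 0 -0.219;0.3 -10 -285 64 0 0 -0.219;0.3 -10 -285 82 0 0 -0.219;0.3 -10 -285 90 0 0 -0.219;0.3 -10 -285 92 0 0 -0.219;0.3 -10 -285 92 0 0 -0.219;0.3 -10 -285 92 0 0 -0.219")

```text
clock: 15.17
position: [438.0, -9.5, 37.6]
ee_rot: [[1.0, 0.001, 0.0], [0.001, -1.0, 0.0], [0.0, -0.0, -1.0]]
contact_force: [-0.3, -0.1, -0.5]
gripper_width: 0.651
grasp_force: 0.0
```

```bash
python3 - <<'E'
from h import *
rel(438.4,-10.4,38,0)
K,R,t=cam("wrist")
im=eyes.snapshot("wrist");hsv=cv2.cvtColor(im,cv2.COLOR_RGB2HSV)
m=cv2.inRange(hsv,(45,100,60),(75,255,255));n,l,s,c=cv2.connectedComponentsWithStats(m)
i=1+s[1:,4].argmax();print(s[i],c[i],px2w(0,*c[i],58,(K,R,t)))
E
```

```text
to (438.4, -10.4, 38, 0) rel [ 0.4  0.9 -0.4] [-0.    -0.     0.001] | now [438.   -9.5  37.6] yaw 0.0 t 15.17
[ 253  284   63   67 3324] [283.78640193 317.36131167] [443.53189202  -9.77726585  58.        ]
```

>>> send_rows(plan="0.3 2 1 0 0 0 0;0.3 2 1 0 0 0 0;-1 2 1 0 0 0 0;-1 2 1 0 0 0 0;-1 2 1 0 0 0 0;-1 2 1 0 0 0 0;-1 2 1 0 0 0 0;-1 2 1 0 0 0 0;-1 2 1 -5 0 0 0;-1 2 1 -16 0 0 0;-1 2 1 -34 0 0 0;-1 2 1 -56 0 0 0;-1 2 1 -76 0 0 0;-1 2 1 -88 0 0 0;-1 2 1 -92 0 0 0;-1 2 1 -92 0 0 0;-1 2 1 -92 0 0 0")

```text
clock: 16.63
position: [439.7, -10.6, 129.0]
ee_rot: [[1.0, 0.001, -0.0], [0.001, -1.0, -0.0], [-0.0, 0.0, -1.0]]
contact_force: [0.0, 0.5, -1.0]
gripper_width: 0.314
grasp_force: 34.5
```

```bash
python3 - <<'E'
from h import *
rel(605,324,130,-13.5)
E
```

```text
to (605, 324, 130, -13.5) rel [ 165.5 -334.5   -1. ] [0.    0.    0.236] | now [439.7 -10.6 129. ] yaw 0.0 t 16.63
```

>>> send_rows(plan="-1 4 -8 0 0 0 0.01;-1 12 -24 0 0 0 0.03;-1 24 -48 0 0 0 0.06;-1 36 -73 0 0 0 0.09;-1 49 -99 0 0 0 0.12;-1 62 -125 0 0 0 0.15;-1 75 -152 0 0 0 0.18;-1 88 -178 0 0 0 0.21;-1 101 -204 0 0 0 0.236;-1 114 -230 0 0 0 0.236;-1 127 -257 0 0 0 0.236;-1 139 -281 0 0 0 0.236;-1 150 -303 0 0 0 0.236;-1 158 -320 0 0 0 0.236;-1 163 -330 0 0 0 0.236;-1 165 -334 0 0 0 0.236;-1 165 -334 0 0 0 0.236;-1 165 -334 0 0 0 0.236;-1 165 -334 0 0 0 0.236")

```text
clock: 18.22
position: [604.4, 322.3, 128.7]
ee_rot: [[0.972, -0.234, -0.001], [-0.234, -0.972, -0.001], [-0.001, 0.002, -1.0]]
contact_force: [-0.1, -0.2, -0.2]
gripper_width: 0.314
grasp_force: 34.5
```

```bash
python3 - <<'E'
from h import *
import pickle
rel(605,324,42,-13.5)
pickle.dump(cam("wrist"),open("w7.pkl","wb"));snap("wrist","w7.png",1.2)
E
```

```text
to (605, 324, 42, -13.5) rel [ 0.2 -2.  86.7] [ 0.002  0.001 -0.001] | now [604.4 322.3 128.7] yaw -13.5 t 18.22
```

View pics/w7.png

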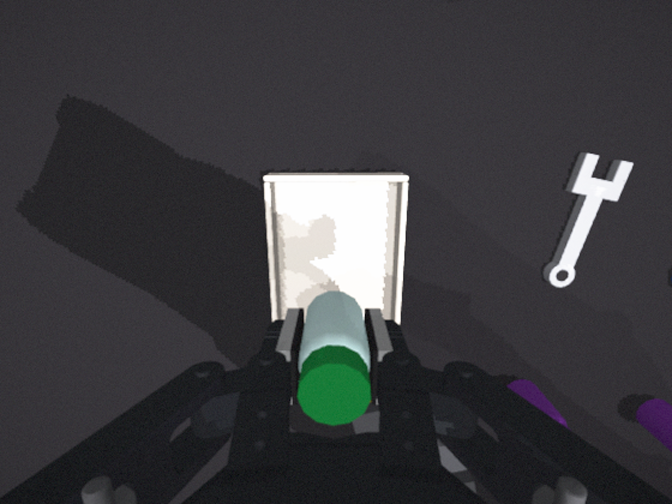

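The white tray's far rim corners (263,175) and (409,175) are centred on the tool axis at 336, so lower here. The spanner shows at right with its ring at (562,275).

>>> send_rows(plan="-1 0 -1 8 0 0 0;-1 0 -1 25 0 0 0;-1 0 -1 48 0 0 0;-1 0 -1 66 0 0 0;-1 0 -1 78 0 0 0;-1 0 -1 84 0 0 0;-1 0 -1 87 0 0 0;-1 0 -1 87 0 0 0;-1 0 -1 87 0 0 0;-0.1 0 -1 87 0 0 0;-0.1 0 -1 87 0 0 0;-0.1 0 -1 87 0 0 0;-0.1 0 -1 87 0 0 0;-0.1 0 -1 82 0 0 0;-0.1 0 -1 70 0 0 0;-0.1 0 -1 50 0 0 0;-0.1 0 -1 20 0 0 0;0.3 0 -1 0 0 0 0;0.3 0 -1 0 0 0 0;0.3 0 -1 0 0 0 0")

```text
clock: 19.93
position: [605.8, 325.3, 132.0]
ee_rot: [[0.972, -0.233, 0.003], [-0.233, -0.972, 0.002], [0.003, -0.003, -1.0]]
contact_force: [0.1, 0.5, -1.0]
gripper_width: 0.652
grasp_force: 0.0
```

```bash
python3 - <<'E'
from h import *
import pickle
c=pickle.load(open("w7.pkl","rb"))
P=lambda x,y,z:px2w(0,x/1.2,y/1.2,z,c)[:2]
r=P(561,275,8);j=P(605,162,8);d=j-r;a=np.arctan2(d[1],d[0]);print(r,j,np.hypot(*d),np.degrees(a),r+33*d/np.hypot(*d))
e=(P(263,175,24)+P(409,175,24))/2;print('tray far edge',e,'centre',e-65*np.array([np.cos(.236),-np.sin(.236)]))
rel(456.5,-147.7,130,-5.1)
E
```

```text
[556.62049572 167.29661328] [629.70656406 135.76627647] 79.5973336566 -23.336032845374117 [586.92101138 154.22455336]
tray far edge [663.89610314 308.25771919] centre [600.69783735 323.45571911]
to (456.5, -147.7, 130, -5.1) rel [-34.9 494.7   0.5] [-0.003 -0.003 -0.146] | now [605.8 325.3 132. ] yaw -13.5 t 19.93
```

>>> send_rows(plan="0.3 -1 15 0 0 0 -0.01;0.3 -3 45 0 0 0 -0.03;0.3 -6 80 0 0 0 -0.06;0.3 -8 115 0 0 0 -0.1;0.3 -11 150 0 0 0 -0.146;0.3 -13 185 0 0 0 -0.146;-0.4 -16 220 0 0 0 -0.146;-0.4 -18 255 0 0 0 -0.146;-0.4 -21 290 0 0 0 -0.146;-0.4 -23 325 0 0 0 -0.146;-0.4 -26 360 0 0 0 -0.146;-0.4 -28 395 0 0 0 -0.146;-0.4 -31 430 0 0 0 -0.146;-0.4 -33 460 0 0 0 -0.146;-0.4 -34 480 0 0 0 -0.146;-0.4 -35 491 0 0 0 -0.146;-0.4 -35 495 0 0 0 -0.146;-0.4 -35 495 0 0 0 -0.146;-0.4 -35 495 0 0 0 -0.146;-0.4 -35 495 0 0 0 -0.146")

```text
clock: 21.6
position: [456.2, -146.8, 129.3]
ee_rot: [[0.996, -0.087, 0.0], [-0.087, -0.996, 0.001], [0.0, -0.001, -1.0]]
contact_force: [-0.2, 0.2, -0.3]
gripper_width: 0.299
grasp_force: 0.0
```

```bash
cat > band.py <<'E'
from h import *
def steel(z,ctr,rad=70):
    "bright-neutral blob + green band near world point, via mask on the bench plane"
    c=cam("wrist");im=eyes.snapshot("wrist");hsv=cv2.cvtColor(im,cv2.COLOR_RGB2HSV)
    v,u=np.nonzero((hsv[:,:,2]>150)&(hsv[:,:,1]<60)|cv2.inRange(hsv,(45,100,60),(75,255,255)).astype(bool))
    K,R,t=c;d=R.T@np.linalg.inv(K)@np.stack([u,v,1+0*u]);o=-R.T@t;p=(o[:2,None]+d[:2]*(z-o[2])/d[2]).T
    p=p[np.hypot(*(p-ctr).T)<rad]
    r=cv2.minAreaRect(p.astype(np.float32));_,_,V=np.linalg.svd(p-p.mean(0),full_matrices=False);a=V[0]*np.sign(V[0,0])
    print("n",len(p),"mean",p.mean(0).round(1),"rect",r,"axis",np.degrees(np.arctan2(a[1],a[0])).round(1));cv2.imwrite("pics/s.png",im[:,:,::-1])
E
python3 - <<'E'
from band import *
steel(9,(456,-148));rel(456.5,-147.7,28,-5.1)
E
```

```text
n 2610 mean [ 452.9 -146.6] rect ((453.75054931640625, -147.74807739257812), (77.42008972167969, 118.19723510742188), 82.34100341796875) axis -7.8
to (456.5, -147.7, 28, -5.1) rel [  0.4   0.8 101.3] [-0.001 -0.     0.002] | now [ 456.1 -146.9  129.3] yaw -5.0 t 21.65
```

View pics/s.png

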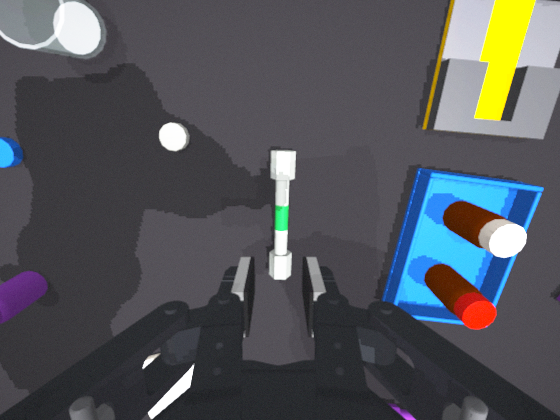

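The column is nearly in line with the tool: ends (284,150) and (279,279), band (281,218).

```bash
python3 - <<'E'
from h import *
c=cam("wrist");a=px2w(0,279.5,279,9,c);b=px2w(0,284,150,12,c);d=b-a
print(a,b,(a+b)/2,np.hypot(*d[:2]),np.degrees(np.arctan2(d[1],d[0])));print(px2w(0,281.5,218,13,c))
m=(a+b)/2;rel(m[0],m[1],30,np.degrees(np.arctan2(d[1],d[0])))
E
```

```text
[ 398.63811241 -141.2836417     9.        ] [ 513.05496489 -154.56112912   12.        ] [ 455.84653865 -147.92238541   10.5       ] 115.18466826530162 -6.619273944575933
[ 457.85143525 -147.99199475   13.        ]
to (np.float64(455.84653865432983), np.float64(-147.92238540961904), 30, np.float64(-6.619273944575933)) rel [-0.2  1.1 99.3] [-0.001 -0.     0.029] | now [ 456.1 -146.9  129.3] yaw -5.0 t 21.65
```

>>> send_rows(plan="-0.4 1 1 10 0 0 0.025;-0.4 1 1 30 0 0 0.025;-0.4 1 1 55 0 0 0.025;-0.4 1 1 75 0 0 0.025;-0.4 1 1 88 0 0 0.025;-0.4 1 1 95 0 0 0.025;-0.4 1 1 98 0 0 0.025;-0.4 1 1 100 0 0 0.025;-0.4 1 1 101 0 0 0.025;-0.4 1 1 101 0 0 0.025")

```text
clock: 22.48
position: [456.9, -149.6, 28.8]
ee_rot: [[0.994, -0.114, 0.001], [-0.114, -0.994, -0.0], [0.001, 0.0, -1.0]]
contact_force: [-0.4, -0.2, -0.3]
gripper_width: 0.303
grasp_force: 0.0
```

>>> send_rows(plan="-1 0 0 0 0 0 0;-1 0 0 0 0 0 0;-1 0 0 0 0 0 0;-1 0 0 0 0 0 0;-1 0 0 0 0 0 0;-1 0 0 0 0 0 0", squeeze=60)

```text
clock: 22.98
position: [456.9, -149.8, 29.1]
ee_rot: [[0.993, -0.114, 0.001], [-0.114, -0.993, -0.001], [0.001, 0.0, -1.0]]
contact_force: [-0.6, 0.5, 6.7]
gripper_width: 0.099
grasp_force: 58.7
```

>>> send_rows(plan="-1 0 0 -3 0 0 0;-1 0 0 -8 0 0 0;-1 0 0 -16 0 0 0;-1 0 0 -30 0 0 0;-1 0 0 -45 0 0 0;-1 0 0 -55 0 0 0;-1 0 0 -60 0 0 0;-1 0 0 -60 0 0 0;-1 0 0 -60 0 0 0")

```text
clock: 23.73
position: [456.4, -149.8, 88.5]
ee_rot: [[0.993, -0.114, 0.001], [-0.114, -0.993, -0.0], [0.001, 0.0, -1.0]]
contact_force: [-0.0, 0.1, -0.9]
gripper_width: 0.102
grasp_force: 58.7
```

```bash
python3 - <<'E'
from h import *
snap("wrist","w9.png",2,(130,120,430,420))
rel(580.5,-321.5,100,-10.3)
E
```

```text
to (580.5, -321.5, 100, -10.3) rel [143.1 156.5 -12. ] [-0.     0.     0.065] | now [ 456.2 -149.7   88.1] yaw -6.6 t 23.78
```

View pics/w9.png

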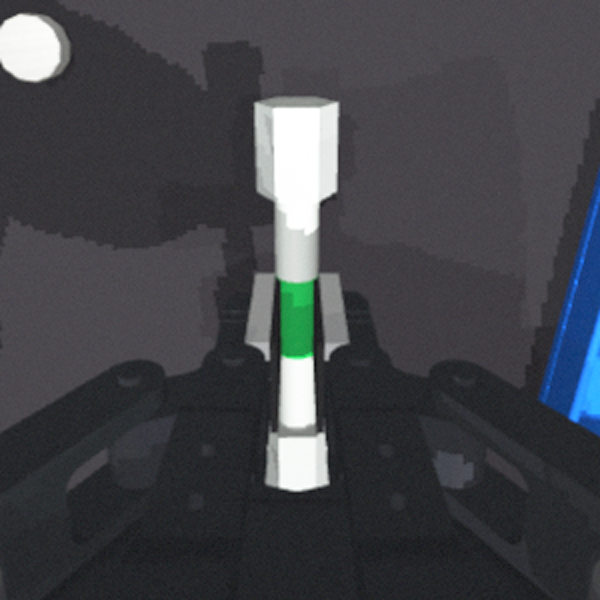

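The column is held level at its band (298,320), in line with the fingers. Carry it over the column foam.

>>> send_rows(plan="-1 2 2 -8 0 0 0;-1 10 11 -20 0 0 0.01;-1 25 27 -22 0 0 0.02;-1 43 47 -22 0 0 0.04;-1 62 68 -22 0 0 0.065;-1 82 90 -22 0 0 0.065;-1 102 112 -22 0 0 0.065;-1 120 131 -22 0 0 0.065;-1 134 146 -22 0 0 0.065;-1 141 154 -22 0 0 0.065;-1 143 156 -22 0 0 0.065;-1 143 156 -22 0 0 0.065;-1 143 156 -22 0 0 0.065;-1 143 156 -22 0 0 0.065")

```text
clock: 24.95
position: [580.3, -319.7, 110.3]
ee_rot: [[0.984, -0.177, -0.001], [-0.177, -0.984, 0.001], [-0.001, -0.001, -1.0]]
contact_force: [-0.2, 0.7, -1.5]
gripper_width: 0.096
grasp_force: 58.7
```

```bash
python3 - <<'E'
from h import *
rel(580.5,-321.5,35,-10.3)
snap("wrist","w10.png",1.4)
E
```

```text
to (580.5, -321.5, 35, -10.3) rel [ 0.6  1.8 75.3] [-0.001  0.001  0.002] | now [ 580.3 -319.7  110.3] yaw -10.2 t 24.95
```

View pics/w10.png

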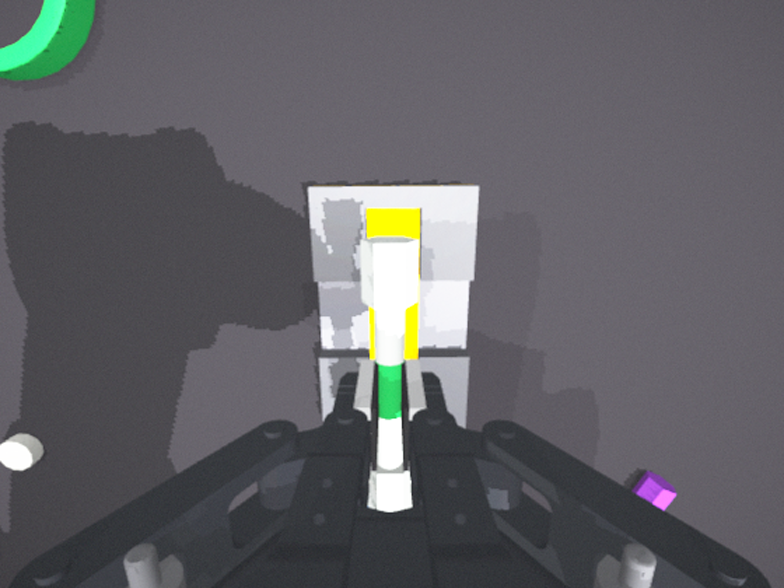

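The far foam corners are (308,186) and (478,186) and the cavity end is (366–421,208). Its axis runs straight up the picture, so the yaw is right.

```bash
python3 - <<'E'
from h import *
c=cam("wrist");P=lambda x,y,z:px2w(0,x/1.4,y/1.4,z,c)[:2]
a=P(308,186,18);b=P(478,186,18);d=b-a;L=np.hypot(*d);ax=np.array([-d[1],d[0]])/L
print(L,np.degrees(np.arctan2(ax[1],ax[0])),(a+b)/2-70*ax)
s=[P(x,y,18) for x,y in((319,355),(469,355))];print('channel edge mid+22ax',(s[0]+s[1])/2+22*ax)
g=(P(366,208,18)+P(421,208,18))/2;print('cav z18',g-59.5*ax)
E
```

```text
83.45664549320234 -10.196846434292608 [ 581.13894668 -319.76055254]
channel edge mid+22ax [ 582.32854229 -320.7923853 ]
cav z18 [ 581.03010911 -320.01969605]
```

>>> send_rows(plan="-1 0.5 1 10 0 0 0;-1 0.5 1 28 0 0 0;-1 0.5 1 46 0 0 0;-1 0.5 1 58 0 0 0;-1 0.5 1 66 0 0 0;-1 0.5 1 71 0 0 0;-1 0.5 1 74 0 0 0;-1 0.5 1 75 0 0 0;-1 0.5 1 75 0 0 0")

```text
clock: 25.75
position: [581.3, -322.0, 35.7]
ee_rot: [[0.984, -0.178, 0.001], [-0.178, -0.984, -0.0], [0.001, 0.0, -1.0]]
contact_force: [0.9, -1.1, -1.0]
gripper_width: 0.094
grasp_force: 58.6
```

>>> send_rows(plan="-0.6 0 -1 0.5 0 0 0;-0.6 0 -1 0.5 0 0 0;-0.4 0 -1 0 0 0 0;-0.4 0 -1 0 0 0 0;-0.4 0 -1 0 0 0 0;-0.4 0 -1 -8 0 0 0;-0.4 0 -1 -25 0 0 0;-0.4 0 -1 -50 0 0 0;-0.4 0 -1 -75 0 0 0;-0.4 0 -1 -95 0 0 0;-0.4 0 -1 -100 0 0 0;-0.4 0 -1 -100 0 0 0")

```text
clock: 26.75
position: [582.2, -321.4, 137.7]
ee_rot: [[0.984, -0.178, 0.004], [-0.178, -0.984, -0.002], [0.004, 0.001, -1.0]]
contact_force: [0.4, -0.1, 0.5]
gripper_width: 0.303
grasp_force: 0.0
```

```bash
python3 - <<'E'
from h import *
snap("wrist","w11.png",1.4)
c=cam("wrist");im=eyes.snapshot("wrist");hsv=cv2.cvtColor(im,cv2.COLOR_RGB2HSV)
m=cv2.inRange(hsv,(50,100,60),(75,255,255));n,l,s,k=cv2.connectedComponentsWithStats(m)
for i in range(1,n):
    if s[i][4]>40:print(s[i],k[i].round(1),px2w(0,*k[i],20,c).round(1))
rel(586.2,153.5,130,-24.5)
E
```

```text
[  0   0  63  51 189] [28.  36.7] [ 745.5 -171.6   20. ]
[   0    0   91   67 1462] [67.1 37.9] [ 740.  -198.2   20. ]
[273 206  12  25 140] [277.2 215.3] [ 585.9 -319.4   20. ]
to (586.2, 153.5, 130, -24.5) rel [ -79.2 -467.8    4.8] [0.    0.001 0.248] | now [ 580.7 -320.9  134.7] yaw -10.3 t 26.85
```

```bash
python3 - <<'E'
from h import *
c=cam("wrist");K,R,t=c;im=eyes.snapshot("wrist");cv2.imwrite("pics/w12.png",im[:,:,::-1])
a=np.radians(-10.2);ax=np.array([np.cos(a),np.sin(a)]);ay=np.array([-ax[1],ax[0]]);C=np.array([581.2,-320.2])
hsv=cv2.cvtColor(im,cv2.COLOR_RGB2HSV)
for z in(6,):
    X,Y=np.meshgrid(np.arange(-66,67,2.),np.arange(-17,18,2.))
    p=np.c_[(C+X[...,None]*ax+Y[...,None]*ay).reshape(-1,2),np.full(X.size,z)]
    q=(K@(R@p.T+t[:,None]));q=(q[:2]/q[2]).T.reshape(*X.shape,2).astype(np.float32)
    h=cv2.remap(hsv,q[...,0],q[...,1],cv2.INTER_NEAREST)
    for r in h:print(''.join('Y' if 18<x[0]<38 and x[1]>120 else 'G' if 50<x[0]<75 and x[1]>100 else 'w' if x[2]>225 else 's' if x[2]>150 else 'g' if x[2]>90 else '.' for x in r))
E
```

```text
ssssssssssssssssssssgggwwwwwwwwwwwwwwwwwwwwwwwwwwwwwwwwwwwwwwwwwwww
sgggssssssssssssssss.ggwwwwwwwwwwwwwwwwwwwwwwsssssssssssssswwwwwwww
gg.YYYYYYYYYYYYYYYYYYYYYYYYYYYYYYYYYYYYYYYYYYYYYYYYYYYYYYYYYYYYwwww
gg.YYYYYYYYYYYYYYYYYYYYYYYYYYYYYYYYYYYYYYYYYYYYYYYYYYYYYYYYYYYYwwww
g.gswwwwwwwwwwwwYYYYYYYYYYYYYYYYYYYYYYYYYYYYYYYYYYwwwwwwwwwwwwYwwww
g.gwwwwwwwwwwwwssYYYYYYYYYYYYYYYYYYYYYYYYYYYYYYYYwwwwwwwwwwwwwYwwww
ggwwwwwwwwwwwwswwwwwwwwwwwwYYYGGGGGGGGwwwwwwwwwwwwwwwwwwwwwwwwYwwww
ggwwwwwwwwwwwwswwwwwwwwwwwwwwwwwwwwwGGwwwwwwwwwwwwwwwwwwwwwwwwYwwww
sgwwwwwwwwwwwwswwwwwwwwwwwwwwwwwwwwGGwwwwwwwwwwwwwwwwwwwwwwwwwYwwww
sgwwwwwwwwwwwwswwwwwwwwwwwwwwwwwwwGGGwwwwwwwwwwwwwwwwwwwwwwwwwYwwww
sgwwwwwwwwwwwwswwwwwwwwwwwwwwwwwwGGGGGwwwwwwwwwwwwwwwwwwwwwwwwwwwww
sgwwwwwwwwwwwwswwwwwwwwwwwwGGGGGGGGGGGwwwwwwwwwwwwwwwwwwwwwwwwwwwww
ggswswwwssswwwsssYYYYYYYYYYYYYYYYYYYYYYYYYYYYYYYYwwwwwwwwwwwwwwwwww
gggswwwwwwwswwwsYYYYYYYYYYYYYYYYYYYYYYYYYYYYYYYYYYwwwwwwwwwwwYwwwww
gggYYYYYYYYYYYYYYYYYYYYYYYYYYYYYYYYYYYYYYYYYYYYYYYYYYYYYYYYYYYwwwww
gg.YYYYYYYYYYYYYYYYYYYYYYYYYYYYYYYYYYYYYYYYYYYYYYYYYYYYYYYYYYYwwwww
sssssssssssssssssssssswwwwwwwwwwwwwwsssssssssssYYssssssssssswwwwwww
ssssssssssssssssssssg.swwwwwwwwwwwwwsssssssggsssssssswwwwwwwwwwwwww
```

The column lies flat and centred: both hexes show inside the yellow with margin, about 2 mm off along x. Now the spanner.

>>> send_rows(plan="-0.3 -2 -12 0 0 0 0.02;-0.3 -6 -40 0 0 0 0.05;-0.3 -12 -75 0 0 0 0.1;-0.3 -18 -110 0 0 0 0.15;-0.3 -24 -145 0 0 0 0.2;-0.3 -30 -180 0 0 0 0.248;-0.3 -36 -215 0 0 0 0.248;-0.3 -42 -250 0 0 0 0.248;-0.3 -48 -285 0 0 0 0.248;-0.3 -54 -320 0 0 0 0.248;-0.3 -60 -355 0 0 0 0.248;-0.3 -66 -390 0 0 0 0.248;-0.3 -72 -425 0 0 0 0.248;-0.3 -76 -450 0 0 0 0.248;-0.3 -78 -463 0 0 0 0.248;-0.3 -79 -467 0 0 0 0.248;-0.3 -79 -468 0 0 0 0.248;-0.3 -79 -468 0 0 0 0.248;-0.3 -79 -468 0 0 0 0.248")

```text
clock: 28.48
position: [587.1, 150.9, 134.9]
ee_rot: [[0.909, -0.417, -0.001], [-0.417, -0.909, -0.002], [0.0, 0.002, -1.0]]
contact_force: [0.3, 0.1, 0.6]
gripper_width: 0.356
grasp_force: 0.0
```

```bash
cat > grid.py <<'E'
from h import *
def grid(C,yaw,z,xs,ys,thr=(225,150,90)):
    c=cam("wrist");K,R,t=c;im=eyes.snapshot("wrist");a=np.radians(yaw);ax=np.array([np.cos(a),np.sin(a)]);ay=np.array([-ax[1],ax[0]])
    hsv=cv2.cvtColor(im,cv2.COLOR_RGB2HSV);X,Y=np.meshgrid(xs,ys[::-1])
    p=np.c_[(np.array(C)+X[...,None]*ax+Y[...,None]*ay).reshape(-1,2),np.full(X.size,z)]
    q=(K@(R@p.T+t[:,None]));q=(q[:2]/q[2]).T.reshape(*X.shape,2).astype(np.float32)
    for y,r in zip(ys[::-1],cv2.remap(hsv,q[...,0],q[...,1],1)):print('%4d'%y,''.join('Y' if 18<x[0]<38 and x[1]>120 else 'w' if x[2]>thr[0] else 's' if x[2]>thr[1] else 'g' if x[2]>thr[2] else '.' for x in r))
E
python3 - <<'E'
from grid import *
rel(586.2,153.5,29,-24.5)
grid((586.2,153.5),-24.5,8,np.arange(-50,61,2.),np.arange(-24,25,2.))
E
```

```text
to (586.2, 153.5, 29, -24.5) rel [ -1.9  -2.2 105.9] [ 0.002 -0.    -0.003] | now [587.1 150.9 134.9] yaw -24.6 t 28.48
  24 ........................................................
  22 ........................................................
  20 ........................................................
  18 ........................................................
  16 ......................................ggggggggggggg.....
  14 ......................................wwwwwwwwwwwww.....
  12 ......................................wwwwwwwwwwwww.....
  10 ......................................wwwwwwwwwwwww.....
   8 .......ssssg..........................wwwwwwwwwwwws.....
   6 ......swwwwwsg........................wwwwww............
   4 .....swwssswwwwwwswwwwwssssssssssssswwwwwwww............
   2 ....gwwg...wwwwwwwwwwwwswsssswwswswwwwwwwwws............
   0 ....gww....swwwwwwwwwwwwwwwwwwwwwwwwwwwwwwws............
  -2 ....gwwg...wwwwwwwwwwwwwwwwwwwwwwwwwwwwwwwws............
  -4 .....wwsggswwwswwwwwwwwwwwwwwwwwwwwwwwwwwwws............
  -6 .....gswwwwwssggggggggggsssssssssssssswwwwws............
  -8 ......gswwwsg.........................wwwwwwggggggg.....
 -10 ......................................wwwwwwwwwwwws.....
 -12 ......................................wwwwwwwwwwwws.....
 -14 ......................................wwwwwwwwwwwws.....
 -16 ......................................swwwwwwwwwwws.....
 -18 ........................................................
 -20 ........................................................
 -22 ........................................................
 -24 ........................................................
```

The spanner's pose is confirmed within 1 mm (jaw +26..50, ring −42, handle centred). Go down.

>>> send_rows(plan="-0.3 -1 -2 10 0 0 0;-0.3 -1 -2 30 0 0 0;-0.3 -1 -2 55 0 0 0;-0.3 -1 -2 76 0 0 0;-0.3 -1 -2 91 0 0 0;-0.3 -1 -2 99 0 0 0;-0.3 -1 -2 103 0 0 0;-0.3 -1 -2 105 0 0 0;-0.3 -1 -2 106 0 0 0;-0.3 -1 -2 106 0 0 0")

```text
clock: 29.37
position: [587.3, 155.9, 29.9]
ee_rot: [[0.91, -0.415, 0.001], [-0.415, -0.91, 0.0], [0.001, -0.001, -1.0]]
contact_force: [0.4, 0.4, -0.8]
gripper_width: 0.354
grasp_force: 0.0
```

>>> send_rows(plan="-1 0 0 0 0 0 0;-1 0 0 0 0 0 0;-1 0 0 0 0 0 0;-1 0 0 0 0 0 0;-1 0 0 0 0 0 0;-1 0 0 0 0 0 0")

```text
clock: 29.87
position: [587.3, 155.9, 30.3]
ee_rot: [[0.91, -0.414, 0.001], [-0.414, -0.91, 0.0], [0.001, -0.001, -1.0]]
contact_force: [-0.5, -0.3, 7.4]
gripper_width: 0.097
grasp_force: 58.9
```

>>> send_rows(plan="-1 0 0 -3 0 0 0;-1 0 0 -8 0 0 0;-1 0 0 -18 0 0 0;-1 0 0 -35 0 0 0;-1 0 0 -55 0 0 0;-1 0 0 -75 0 0 0;-1 0 0 -88 0 0 0;-1 0 0 -90 0 0 0;-1 0 0 -90 0 0 0;-1 0 0 -90 0 0 0")

```text
clock: 30.7
position: [586.5, 155.6, 119.0]
ee_rot: [[0.91, -0.414, -0.0], [-0.414, -0.91, -0.0], [-0.0, 0.0, -1.0]]
contact_force: [0.7, -0.4, -0.3]
gripper_width: 0.094
grasp_force: 58.6
```

```bash
python3 - <<'E'
from grid import *
rel(409,300.8,118,0)
o=bot.get_obs()["position"];print(o)
grid(o[:2],-24.5,o[2]-22,np.arange(-50,61,2.),np.arange(-22,23,2.))
E
```

```text
to (409, 300.8, 118, 0) rel [-221.7  -58.6    1.1] [ 0.     0.    -0.427] | now [586.5 155.6 119. ] yaw -24.5 t 30.7
[586.49220088 155.61573338 119.00345583]
  22 ........................................................
  20 ........................................................
  18 ......................................ggssggggggggg.....
  16 ......................................wwwwwwwwwwwww.....
  14 ....................gggggg............wwwwwwwwwwwww.....
  12 ....................ggggggggggg.......wwwwwwwwwwwww.....
  10 ..................ggggggggggggg.......wwwwwwwwwwwww.....
   8 .............................gg.......wwwwwwg...........
   6 .....swwg.gswsssssg...........gsssswwwwwwwwwg...........
   4 .....swg...sssssssssggggggggggsssswwwwwwwwwwg...........
   2 .....ww....gwwssssssgggggggggsssswwwwwwwwwwwg...........
   0 g....swg...swwsssssssggggggggssswwwwwwwwwwwwg...........
  -2 ggg..gwwsgswwssssgggg.........gsswwwwwwwwwwwg...........
  -4 gggg.........................gg.......wwwwwwg...........
  -6 ..................ggggggggggggg.......wwwwwwsssssss.....
  -8 ....................ggggggggggg.......wwwwwwwwwwwww.....
 -10 ....................ggggg.............wwwwwwwwwwwww.....
 -12 ......................................wwwwwwwwwwwww.....
 -14 ......................................swwwssswwwwws.....
 -16 ........................................................
 -18 ........................................................
 -20 ........................................................
 -22 ........................................................
```

>>> send_rows(plan="-1 -5 -1 0 0 0 -0.02;-1 -15 -4 0 0 0 -0.05;-1 -32 -8 0 0 0 -0.09;-1 -52 -14 0 0 0 -0.14;-1 -73 -19 0 0 0 -0.19;-1 -95 -25 0 0 0 -0.24;-1 -117 -31 0 0 0 -0.29;-1 -139 -37 0 0 0 -0.34;-1 -160 -42 0 0 0 -0.38;-1 -180 -48 0 0 0 -0.41;-1 -198 -52 0 0 0 -0.427;-1 -211 -56 0 0 0 -0.427;-1 -219 -58 0 0 0 -0.427;-1 -222 -59 0 0 0 -0.427;-1 -222 -59 0 0 0 -0.427;-1 -222 -59 0 0 0 -0.427;-1 -222 -59 0 0 0 -0.427")

```text
clock: 32.17
position: [409.9, 300.8, 119.2]
ee_rot: [[1.0, -0.001, 0.0], [-0.001, -1.0, -0.0], [0.0, 0.0, -1.0]]
contact_force: [0.2, -1.1, 0.6]
gripper_width: 0.091
grasp_force: 58.7
```

```bash
python3 - <<'E'
from h import *
rel(409,300.8,36,0)
snap("wrist","w13.png",1.42)
E
```

```text
to (409, 300.8, 36, 0) rel [-1.  -0.  83.2] [ 0.    -0.    -0.001] | now [409.9 300.8 119.2] yaw -0.1 t 32.17
```

View pics/w13.png

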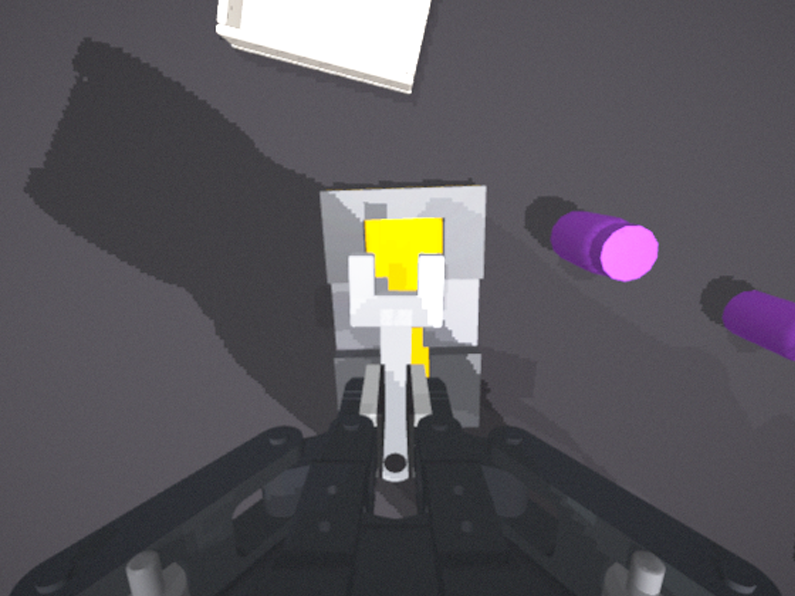

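Foam far corners (320,192), (486,186); cavity far end (365,220)–(443,217); held jaw (349–444, 255–325). The foam is turned about 2° and lies a little right. Compute.

```bash
python3 - <<'E'
from h import *
c=cam("wrist");P=lambda x,y,z:px2w(0,x/1.42,y/1.42,z,c)[:2]
a=P(320,192,18);b=P(486,186,18);d=b-a;L=np.hypot(*d);ax=np.array([-d[1],d[0]])/L
print(L,np.degrees(np.arctan2(ax[1],ax[0])),'ctr',(a+b)/2-70*ax)
g=P(365,220,18);h=P(443,217,18);print('cav',np.hypot(*(h-g)),'ctr',(g+h)/2-55*ax, np.degrees(np.arctan2(*(h-g)[::-1]))+90)
s=[P(x,y,18) for x,y in((335,356),(481,354))];print('chan',(s[0]+s[1])/2+22*ax,np.degrees(np.arctan2(*(s[1]-s[0])[::-1]))+90)
z=119-22
j=[P(349,255,z),P(444,255,z)];print('jaw tips',j,np.mean(j,0));r=P(395,463,z);print('ring',r,'origin',r+[33,0],np.mean(j,0)-[50,0])
E
```

```text
83.78412481215227 1.9022702699506433 ctr [410.71751062 296.07314487]
cav 40.19152689748927 ctr [411.07978823 295.93487896] 2.069599890095702
chan [411.549205   295.83061148] 0.7335788587575252
jaw tips [array([461.61553842, 318.02769077]), array([461.55839239, 285.97069639])] [461.5869654  301.99919358]
ring [378.1860577  302.62815814] origin [411.1860577  302.62815814] [411.5869654  301.99919358]
```

>>> send_rows(plan="-1 0 3 8 0 0 -0.015;-1 0 5.5 24 0 0 -0.03;-1 0 5.5 44 0 0 -0.03;-1 0 5.5 58 0 0 -0.03;-1 0 5.5 68 0 0 -0.03;-1 0 5.5 75 0 0 -0.03;-1 0 5.5 79 0 0 -0.03;-1 0 5.5 82 0 0 -0.03;-1 0 5.5 82 0 0 -0.03;-1 0 5.5 82 0 0 -0.03")

```text
clock: 33.05
position: [409.4, 296.2, 37.6]
ee_rot: [[1.0, 0.03, 0.001], [0.03, -1.0, 0.0], [0.001, -0.0, -1.0]]
contact_force: [0.2, -0.6, -0.5]
gripper_width: 0.093
grasp_force: 58.7
```

>>> send_rows(plan="-1 0 0 1 0 0 0;-0.6 0 0 1 0 0 0;-0.6 0 0 1 0 0 0;-0.4 0 0 0 0 0 0;-0.4 0 0 0 0 0 0;-0.4 0 0 0 0 0 0;-0.4 0 0 -8 0 0 0;-0.4 0 0 -25 0 0 0;-0.4 0 0 -50 0 0 0;-0.4 0 0 -75 0 0 0;-0.4 0 0 -95 0 0 0;-0.4 0 0 -100 0 0 0;-0.4 0 0 -100 0 0 0;-0.4 0 0 -100 0 0 0")

```text
clock: 34.22
position: [409.2, 295.7, 137.3]
ee_rot: [[1.0, 0.03, 0.0], [0.03, -1.0, -0.0], [0.0, 0.0, -1.0]]
contact_force: [-0.3, -0.0, -0.1]
gripper_width: 0.297
grasp_force: 0.0
```

```bash
python3 - <<'E'
from grid import *
grid((411,296),1.8,14,np.arange(-56,61,2.),np.arange(-26,27,2.))
c=cam("side");print()
# clear vial upright check in scene camera: cap colours
for n in("scene","side"):
    K,R,t=cam(n);im=eyes.snapshot(n);hsv=cv2.cvtColor(im,cv2.COLOR_RGB2HSV)
    for k,p,lo,hi in(("green",(605,324,56),(45,100,40),(75,255,255)),("red",(387.5,-289,56),(0,150,60),(8,255,255)),("white",(447,-302,56),(0,0,110),(180,80,255))):
        q=K@(R@np.array(p)+t);u,v=q[:2]/q[2];m=cv2.inRange(hsv,lo,hi);u0,v0=int(u),int(v);w=m[v0-14:v0+15,u0-14:u0+15]
        ys,xs=np.nonzero(w);print(n,k,"expected",(round(u),round(v)),"found",len(xs),(xs.mean()+u0-14,ys.mean()+v0-14) if len(xs) else None)
E
```

```text
26 ..........ggggggg..gsssgggggggggggggsssggggggggggggggsgssss
  24 ..........ggggggg..gssgggggggggggggssssggggggggggggggsgsgss
  22 ggggggggggggggggg..ssggggggggggggggssssgggggggggggggggggsss
  20 ggggggggggggggggg..ggggggggggggggggssssgYYYYYYYYYYYYYYYYsss
  18 ggggggggggggggggg..ggggggggggggggggsssssYwwwwwwwwwwYYYYYsss
  16 ggggggggggggggggg..gggggggggggggggggssssswwwwwwwwwwwwwYYsss
  14 gggggggggggggggg...gggggggggggggggggggssswwwwwwwwwwwwwYYsss
  12 gggg...YYYYYYYYYYYYsggggggggggggggggsgssswwwwwwwwwwwwwYYsss
  10 gggg...YYYwsssssYYYYsssssYYssssssYYYYsssswwwwwwwwwwwwwYYsss
   8 gggg...YwssssssssYYYYYYYYYYYYYYYYYYYYYYYYwwwwwsYYYYYYYYYsss
   6 gggg...Ywss..ssssssswwwwwwwwwwwwwwwwwwwwwwwwwwsYYYYYYYYYsss
   4 gggg...Yss....sssssswwwwwwwwwwwwwwwwwwwwwwwwwwsYYYYYYYYYsss
   2 gggg...wss....ssssssswwwwwwwwwwwwwwwwwwwwwwwwwsYYYYYYYYYsss
   0 gggg...Yss....ssssssswwwwwwwwwwwwwwwwwwwwwwwwwsYYYYYYYYYsss
  -2 gggg...YwssgssssssswwwwwwwwwwwwwwwwwwwwwwwwwwwsYYYYYYYYYsss
  -4 gggg...YYssssssssYYYYYYYYYYYYYYYYYYYYYYYwwwwwwsYYYYYYYYYsss
  -6 gggg...YYYYsssYYYYYYYYYYYYYYYYYYYYYYYYYYYwwwwwswwwwwwYYYs
[... 583 characters left out ...]
ssss
 -26 ...gggsssgggggggg..ggggggswwwwwwwwwwwwwssssssssssssssssssss

scene green expected (392, 361) found 191 (np.float64(392.64921465968587), np.float64(361.5392670157068))
scene red expected (221, 171) found 102 (np.float64(221.02941176470588), np.float64(174.37254901960785))
scene white expected (201, 179) found 87 (np.float64(200.91954022988506), np.float64(178.55172413793105))
side green expected (246, 156) found 29 (np.float64(246.37931034482756), np.float64(155.82758620689654))
side red expected (324, 252) found 91 (np.float64(324.0769230769231), np.float64(254.46153846153845))
side white expected (343, 245) found 104 (np.float64(345.36538461538464), np.float64(244.52884615384613))
```

Everything is in place. The spanner lies inside its cavity with yellow showing all round it, and all three caps are at upright height in their trays. Hand in.

```bash
python3 -c "
from bench import ticket
print(ticket.finish_job())"
```

```text
the job is handed in; nothing more can be done
None
```

I handed the job in at about 34 s of the 118 s allowed: both amber vials stand in the blue tray, the clear vial stands in the white tray, and the column and spanner lie flat in their foam cavities. The beaker was never touched, and my last camera checks agreed with all of this; the hand-in itself returned no verdict.

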